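# Set a ratchet serving riser three clicks up and load it

## Robot

A 6-joint arm with a two-finger parallel gripper is mounted at the origin on the work surface. World frame = base frame: x ahead of the robot, y to its left, z up, the work surface at z = 0. Lengths are in m, angles in degrees, forces in N, time in s.
With the tool pointing down it reaches from about 0.4 to 0.825 m from the base axis. Payload 7 kg.
Tool frame: the origin (TCP) lies on the centre line of the jaws, within the pads' length; the fingertips stand 22 mm ahead of it and the grasp point (between the pads) lies 3 mm ahead of it; z points along the fingers, y is the direction in which the jaws open and shut (so a half turn about z gives the same grasp; the last joint's range is limited). The gripper opens to 88 mm and grips with 3 to 60 N. Pads are 19 mm wide; open, the fingers measure 130 mm over their backs; the gripper's body (78 mm by 193 mm) begins 47 mm behind the grasp point.
Start: joints at [81.824, 20.546, 0.682, 0, -70.136, -16.507], TCP at [0.282, 0.613, 0.249] pointing down, gripper open.
Joint ranges: [-176.03, 176.03], [-82.01, 121.73], [-58.28, 71.71], [-173.87, 95.51], [-174.79, -0.11], [-173.66, 173.66]. Speed limits (degrees/s): [136.94, 136.94, 172.46, 180, 180, 180].

## Interface

Orientations are given as [roll, pitch, yaw] about the fixed x, y, z axes, in that order (R = Rz(yaw) Ry(pitch) Rx(roll)).
In Python, from rig import bot, imaging gives the robot as it stands.
- The arm moves only by the tool move_arm, never from a script. Its argument "commands" is a list that holds one entry, the list of rows, each a list of 7 numbers: the opening, from 0 (shut) to 1 (fully open), then the shift along the tool's x, y, z in m, then the turn, a rotation vector about the tool's x, y, z in rad. In form: [[[gripper, dx, dy, dz, rx, ry, rz], ...]]. A call has 1 to 8 rows; each row shifts and turns the commanded pose from where the row before left it, along the tool's axes as they then stand; what a row does not reach is not made up. A row lasts 1/12 s, in which the tool goes at most 41.7 mm and 7.16 degrees, less where a joint would pass 70% of its speed; a pose out of reach is approached as far as the arm can. A call with a gripper value outside its range is refused whole. The fingers move at their own pace and stop on an object; the grip force is fixed at half the most. Time passes only in rows, so rows that do not move let the fingers close. It gives the time, the measured TCP pose, the force and the opening at its end, in the units of the state.
- bot.state(): the state, without advancing time (a new reading comes with each control period).
- imaging.grab_frame(name): name is "scene" or "side" or "wrist"; returns (picture, depth): 480x640x3 uint8, red, green, blue; 480x640 float32, m along the optical axis (not along the pixel's ray), 0 where there is no reading.
- imaging.camera_params(name): a dict with "intrinsics" (3x3 intrinsics, pixels), "pose" (4x4, takes a point from camera to world coordinates); the wrist camera has in their place "hand_eye" (4x4, takes a point from camera to tool coordinates, whose origin is the TCP and whose axes are the flange's). Camera axes: x right, y down, z forward; pixel columns grow to the right and rows downward; lengths in m; the calibration is good to about 2 mm. A picture is of the moment at which its call begins: read the wrist's pose just before it. camera_params takes no time and is no camera call.
- bot.close_job(): hands the job in, once; it reports no verdict.
The state is a dict: "clock": time; "q": joint angles; "joint_vel": joint speeds; "tau": joint torques, N m; "tool_pos": TCP position; "tcp_rot": TCP orientation; "wrist_force": force on the tool from outside, world axes, zero at the start; "moment": the same for the moment, N m; "grip_width": finger opening in m.
Only numpy, scipy, OpenCV 4.12 (cv2) and the standard library are available. Lean on these libraries where they do the work, as an engineer would, in place of code of your own. Each camera call takes 0.05 s, during which the arm holds its last target.

## Task

The serving riser on the counter stands all the way down. Lift its shelf by the wooden grip on top of the column until the ratchet has clicked exactly three times, then let it down gently until the pawl carries it in that third notch. Then stand the white sugar jar with the wooden lid upright on the riser's shelf, its whole foot on the board, and leave the other things where they are.

Things in the scene. Friction and masses are not known exactly. Their poses are not given: they have to be found in the camera images.
- shelf (a joint): lift of column with shelf and grip, m: 0 fully down, 0.115 top stop. They weigh 0.6 to 0.85 kg; sliding friction about 1.5 N; let go between notches they drop until a tooth lands on the pawl. First click at 12 to 36 mm of lift (differs each time, cannot be seen), each next one 14 mm higher, six in all. A click too many cannot be undone
- tower_top (a point): top centre, on the column's axis, of the fixed steel tower (44 x 50 mm, 122 mm high). Hidden in it a sprung pawl rides over 14 mm teeth. Lifting, each tooth is pushed over with 8 to 13 N more than the free lift, rising over 4 mm; the force falls by about 8 N, 5 mm of light rubbing, then it clicks (pawl under tooth). Lowered then, the tooth seats on the pawl. The next tooth first resists 5 mm above the seat, clicks at 14 mm
- grip (a point): centre of the dark wooden grip on top of the riser's column: block 34 mm (x) by 24 mm (y) by 46 mm high, to be pinched from above on its y sides; on it a lip 40 x 34 x 6 mm whose top is 29 mm above this point. x, y are the riser's axes, z up. With the column down, the tower's top is 51 mm below this point. It rises with the shelf
- shelf_mid (a point): top centre of the riser's square light-wood shelf board, 130 x 130 x 8 mm, on an arm to the -x side of the column: 100 mm along the riser's -x from the column's axis, 28 mm below the grip's centre, 145 mm above the counter at the start. x, y along the board's edges, z up
- riser: the riser's fixed steel base and tower: base plate 200 x 130 mm, 12 mm thick; origin on the counter on the column's axis, x pointing away from the shelf side, z up
- jar_mid (a point): centre, half-way up, of the white ceramic sugar jar with a flat light-wood lid and small wooden knob: round, 56 mm across, body 70 mm high, 87 mm high in all; this point is 42 mm above its underside; z up. Weighs 0.25 to 0.45 kg. It is the only white lidded thing on the counter
- cream_bowl: small white open bowl, bystander, 84 mm across, 48 mm high; origin under its centre, z up
- tumbler: clear drinking glass, bystander, 68 mm across, 85 mm high; origin under its centre
- amber_bottle: tall amber glass bottle with copper cap, bystander, 72 mm across, 200 mm high; origin under its centre
- sugar_carton: off-white carton, bystander, 60 x 100 x 140 mm; origin under its centre
- tub: blue lidded tub, bystander, 138 mm across, 97 mm high; origin under its centre
- jug: white plastic jug with a side handle, bystander, 124 mm across, 150 mm high; origin under its centre
- ladle: metal spoon lying flat, bystander, 220 mm long; origin under its centre
Things that resemble listed ones, but are neither listed nor needed, are in the scene too. Leave any blue or orange look-alike of the part that bears jar_mid alone.

How it is judged:
By the outcome, as a careful person would: the job done as asked, in the order asked, and still so for the second after the job is handed in, with the robot touching nothing.
It also fails if it takes over 67 s, if anything falls off the work surface, if the arm or the gripper's body presses on something with over 40 N, if the wrist force passes 120 N, or if a joint passes its speed limit or range.

## Working session

There is one attempt and no reset: what is moved stays moved. The work goes in short steps, Python scripts to look and compute and a tool call to move; the robot and the scene stay as the last step left them, time stands still between calls to the robot, and variables do not carry over. Pictures are saved under pics/ and viewed, and the job is handed in when it is done.

Besides the shell and the picture viewer there is one more tool, called after "Emit:" as name(argument=value, ...) on one line, values as JSON. move_arm: Moves the arm, as the interface text tells. Its arguments: {"type":"object","properties":{"commands":{"type":"array"}},"required":["commands"]}

```bash
ls; mkdir -p pics
cat > h.py <<'E'
import numpy as np, cv2
from rig import bot, imaging
def grab(n,fn=None):
    s=bot.state(); pic,d=imaging.grab_frame(n); p=imaging.camera_params(n)
    K=np.array(p['intrinsics'])
    if 'pose' in p: T=np.array(p['pose'])
    else:
        from scipy.spatial.transform import Rotation as R
        W=np.eye(4); W[:3,:3]=R.from_euler('xyz',s['tcp_rot'],degrees=True).as_matrix(); W[:3,3]=s['tool_pos']
        T=W@np.array(p['hand_eye'])
    if fn: cv2.imwrite('pics/'+fn,pic[:,:,::-1]); np.savez('pics/'+fn+'.npz',pic=pic,d=d,K=K,T=T)
    return pic,d,K,T
def cloud(d,K,T):
    v,u=np.mgrid[:d.shape[0],:d.shape[1]]
    P=np.stack([(u-K[0,2])/K[0,0]*d,(v-K[1,2])/K[1,1]*d,d],-1)
    W=P@T[:3,:3].T+T[:3,3]; W[d<=0]=np.nan
    return W
E
python3 - <<'E'
from h import *
print(bot.state())
for n in ['scene','side','wrist']:
    pic,d,K,T=grab(n,n+'0.png'); print(n,K[0],T)
E
```

```text
pics
{'clock': 0.0, 'q': array([ 8.18246710e+01,  2.05910013e+01,  6.35150314e-01, -2.19426065e-02,
       -7.01352640e+01, -1.65069132e+01]), 'joint_vel': array([-0.06239622, -0.07240446, -0.00771427,  0.04728471, -0.08794163,
        0.0028757 ]), 'tau': array([ 1.28298463e-03, -5.82720029e+01,  2.93057102e+01,  6.99721277e+00,
        6.89860142e-03, -1.52816228e-04]), 'tool_pos': array([0.28169376, 0.61292295, 0.24763227]), 'tcp_rot': array([ 1.79906779e+02, -6.11394740e-03, -2.46897098e+01]), 'wrist_force': array([ 0.13744078, -0.11527858, -0.42590242]), 'moment': array([ 0.03727359,  0.03947513, -0.01848961]), 'grip_width': 0.08775241948185122}
scene [485.06117237   0.         317.0377726 ] [[-0.26056437  0.73381013 -0.62739852  1.44306708]
 [ 0.9654539   0.19654269 -0.17108403  0.20918575]
 [-0.0022326  -0.65030275 -0.75967187  1.21397059]
 [ 0.          0.          0.          1.        ]]
side [542.21038118   0.         311.50503046] [[ 0.76469273 -0.32516372  0.55633946 -0.20379617]
 [-0.64404783 -0.4139983   0.64327895 -0.8835432 ]
 [ 0.02115262 -0.85021995 -0.52600248  0.85043429]
 [ 0.          0.          0.          1.        ]]
wrist [362.5185705    0.         319.33654691] [[-0.4185806  -0.87366117 -0.24800492  0.35036513]
 [-0.90817787  0.40321092  0.11240065  0.58185011]
 [ 0.00179821  0.27228131 -0.96221601  0.38466885]
 [ 0.          0.          0.          1.        ]]
```

View pics/scene0.png

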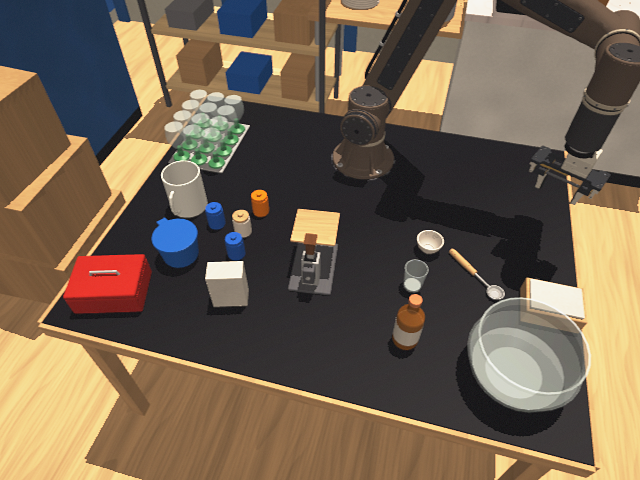

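View pics/side0.png

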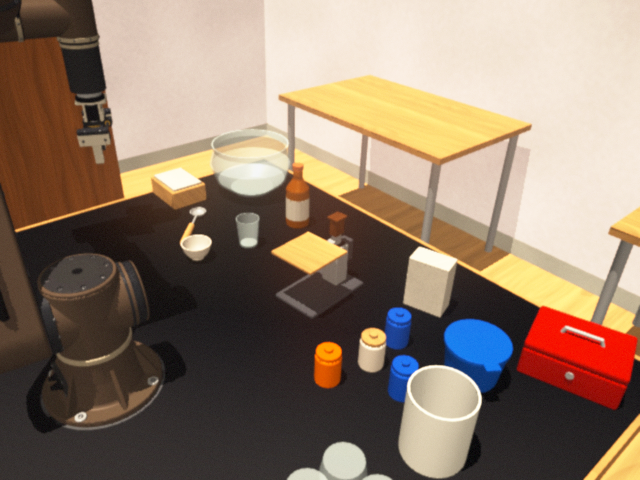

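View pics/wrist0.png

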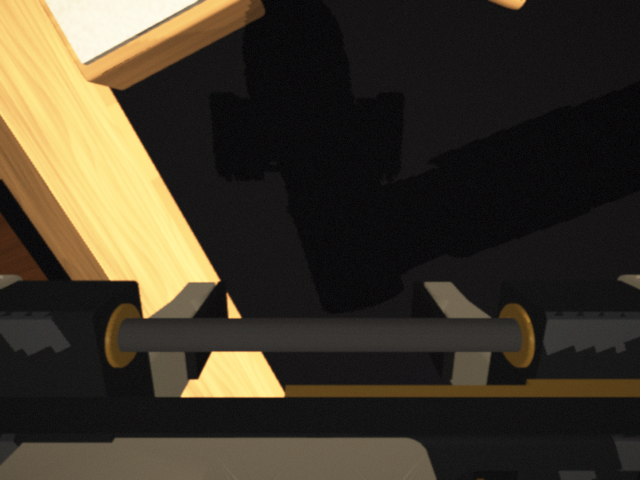

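The scene view shows the grip at (311,243), the shelf board at (316,226) and the white jar at (242,222), with blue and orange look-alikes around it. In the side view the jar is at (372,350) and the grip at (337,222). Next I'll measure them.

Run:
```python
from h import *
for n in ['scene','side']:
    z=np.load(f'pics/{n}0.png.npz'); pic,d,K,T=[z[k] for k in('pic','d','K','T')]
    W=cloud(d,K,T)
    hsv=cv2.cvtColor(pic,cv2.COLOR_RGB2HSV)
    def rep(name,m):
        P=W[m]; P=P[~np.isnan(P[:,0])]; print(n,name,len(P),'med',np.median(P,0).round(4),'lo',np.percentile(P,2,0).round(4),'hi',np.percentile(P,98,0).round(4)); return P
    v,u=np.mgrid[:480,:640]
    # shelf
    x0,x1,y0,y1=(285,345,205,250) if n=='scene' else (265,352,228,275)
    box=(u>x0)&(u<x1)&(v>y0)&(v<y1)
    m=box&(abs(W[...,2]-0.145)<0.006)&(hsv[...,1]>50)&(hsv[...,2]>130)
    P=rep('shelf',m)
    r=cv2.minAreaRect((P[:,:2]*1000).astype(np.float32)); print(r)
    x0,x1,y0,y1=(295,325,228,262) if n=='scene' else (322,352,208,242)
    box=(u>x0)&(u<x1)&(v>y0)&(v<y1)
    m=box&(W[...,2]>0.193)&(W[...,2]<.21)
    P=rep('lip',m)
    print(cv2.minAreaRect((P[:,:2]*1000).astype(np.float32)))
    m=box&(W[...,2]>0.15)&(W[...,2]<.192); rep('grip body',m)
    x0,x1,y0,y1=(228,256,205,242) if n=='scene' else (355,390,325,375)
    box=(u>x0)&(u<x1)&(v>y0)&(v<y1)
    P=rep('jar',box&(W[...,2]>0.01)&(W[...,2]<.1))
    Q=P[(P[:,2]>.063)&(P[:,2]<.08)]
    print('lid',len(Q),cv2.minEnclosingCircle((Q[:,:2]*1000).astype(np.float32)),np.median(Q,0))
    Q=P[(P[:,2]>.015)&(P[:,2]<.06)]
    from scipy.optimize import least_squares
    s=least_squares(lambda c:np.hypot(Q[:,0]-c[0],Q[:,1]-c[1])-.028,Q.mean(0)[:2]+0.02*(Q.mean(0)[:2]-T[:2,3])/np.linalg.norm(Q.mean(0)[:2]-T[:2,3]),loss='soft_l1',f_scale=.002)
    print('cyl',s.x,np.abs(s.fun).mean(),len(Q))
    # crop
    for nm,(x0,x1,y0,y1) in {'riser':(270,360,190,310) if n=='scene' else (260,380,200,320),'jar':(190,280,180,270) if n=='scene' else (300,430,290,410)}.items():
        cv2.imwrite(f'pics/{n}_{nm}.png',cv2.resize(pic[y0:y1,x0:x1,::-1],None,fx=5,fy=5)[:600,:800])
```

```text
scene shelf 1293 med [ 0.5105 -0.0466  0.1439] lo [ 0.4492 -0.1116  0.1399] hi [0.5782 0.0153 0.1484]
((511.9084777832031, -48.76933288574219), (135.81918334960938, 129.37042236328125), 7.25363826751709)
scene lip 147 med [ 0.6133 -0.036   0.2008] lo [ 0.5915 -0.0528  0.1955] hi [ 0.6315 -0.0193  0.2059]
((610.9605102539062, -36.64048767089844), (44.02833557128906, 33.78528594970703), 7.08936071395874)
scene grip body 85 med [ 0.6261 -0.0338  0.1705] lo [ 0.6062 -0.0464  0.1518] hi [ 0.6305 -0.0235  0.1902]
scene jar 533 med [ 0.4919 -0.2994  0.0736] lo [ 0.3915 -0.3321  0.0138] hi [ 0.5789 -0.2743  0.0873]
lid 230 ((513.65478515625, -303.5182189941406), 69.15497589111328) [ 0.48973454 -0.29985122  0.07648564]
cyl [ 0.47023552 -0.31007842] 0.006297166302404465 174
side shelf 1681 med [ 0.5038 -0.0562  0.144 ] lo [ 0.4423 -0.1173  0.1401] hi [0.5722 0.0113 0.1469]
((522.44580078125, -48.46916198730469), (162.62017822265625, 134.86106872558594), 6.715756416320801)
side lip 139 med [ 0.6051 -0.041   0.2004] lo [ 0.5867 -0.0567  0.196 ] hi [ 0.6276 -0.0223  0.2038]
((605.5520629882812, -38.07415008544922), (42.09613037109375, 38.37248611450195), 10.361310958862305)
side grip body 202 med [ 0.5958 -0.0481  0.1718] lo [ 0.5891 -0.0532  0.1526] hi [ 0.623  -0.031   0.1902]
side jar 1024 med [ 0.4571 -0.3219  0.0585] lo [ 0.4409 -0.3405  0.0119] hi [ 0.54   -0.2889  0.0859]
lid 385 ((467.9786376953125, -314.02197265625), 28.301881790161133) [ 0.46058953 -0.32058544  0.07693805]
cyl [ 0.47073195 -0.31206051] 0.0071811632665783574 471
```

Run:
```python
import cv2,numpy as np
a=[cv2.resize(cv2.imread('pics/'+f),(390,290)) for f in('scene_riser.png','side_riser.png','scene_jar.png','side_jar.png')]
cv2.imwrite('pics/m.png',np.vstack([np.hstack(a[:2]),np.hstack(a[2:])]))
```

```text
(no output)
```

View pics/m.png

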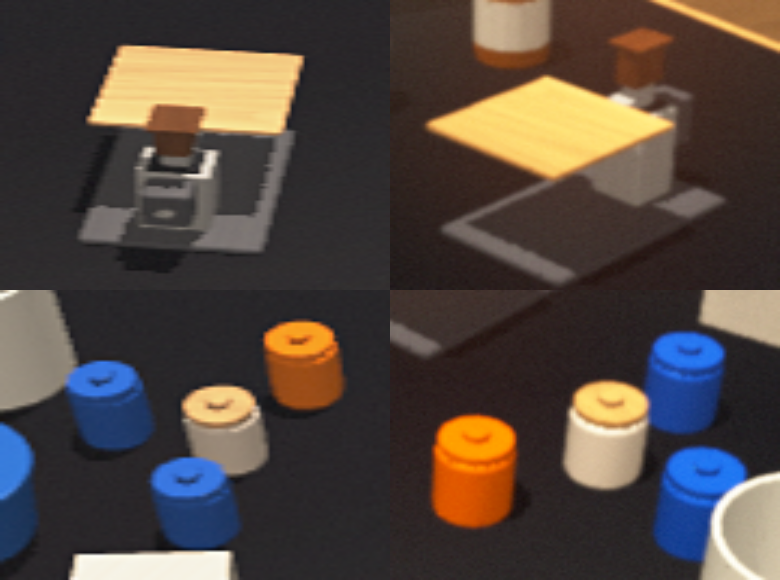

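Run:
```python
from h import *
from scipy.optimize import least_squares
for n in ['scene','side']:
    z=np.load(f'pics/{n}0.png.npz'); pic,d,K,T=[z[k] for k in('pic','d','K','T')]
    W=cloud(d,K,T); hsv=cv2.cvtColor(pic,cv2.COLOR_RGB2HSV); H,S,V=[hsv[...,i].astype(int) for i in range(3)]
    up=(W[...,2]>.012)&(W[...,2]<.3)
    ws=up&(H<35)&(S<130)&(V>90)
    for nm,m,hi in (('blue',up&(H>100)&(H<125)&(S>120),.13),('orange',up&(H<16)&(S>200)&(V>120),.13),('white/wood',ws,.3)):
        nl,lab,st,ce=cv2.connectedComponentsWithStats(m.astype(np.uint8))
        for i in range(1,nl):
            if st[i,4]<120: continue
            P=W[lab==i]; 
            if P[:,0].min()<.2 and P[:,1].min()<-.7: continue
            t=P[:,2].max(); Q=P[P[:,2]>np.percentile(P[:,2],98)-.025]
            c,r=cv2.minEnclosingCircle((Q[:,:2]*1000).astype(np.float32))
            print(n,nm,ce[i].round(),st[i,4],'ztop',t.round(3),'c',np.round(c),round(r), 'cen',P.mean(0).round(3))
    # jar
    c=(242,222) if n=='scene' else (372,350)
    v,u=np.mgrid[:480,:640]
    m=ws&(abs(u-c[0])<16)&(abs(v-c[1])<25)
    m=m&(np.hypot(W[...,0]-.469,W[...,1]+.312)<.045)
    P=W[m]; L=P[(P[:,2]>.066)&(P[:,2]<.082)]; B=P[(P[:,2]>.015)&(P[:,2]<.058)]
    s=least_squares(lambda q:np.hypot(B[:,0]-q[0],B[:,1]-q[1])-.028,[.468,-.314],loss='soft_l1',f_scale=.002)
    print(n,'jar lid mean',L.mean(0),cv2.minEnclosingCircle((L[:,:2]*1000).astype(np.float32)),'cyl',s.x,np.abs(s.fun).mean(),len(L),len(B))
```

```text
scene blue [215. 214.] 380 ztop 0.089 c [ 466. -409.] 30 cen [ 0.473 -0.402  0.058]
scene blue [176. 241.] 1750 ztop 0.104 c [ 611. -478.] 82 cen [ 0.629 -0.46   0.083]
scene blue [235. 245.] 406 ztop 0.09 c [ 570. -297.] 28 cen [ 0.58  -0.291  0.059]
scene orange [260. 205.] 227 ztop 0.081 c [ 373. -280.] 28 cen [ 0.387 -0.276  0.048]
scene orange [105. 276.] 2637 ztop 0.095 c [ 800. -599.] 122 cen [ 0.807 -0.596  0.088]
scene white/wood [513.  28.] 3099 ztop 0.143 c [-1106.   490.] 214 cen [-1.058  0.527  0.079]
scene white/wood [624.   5.] 361 ztop 0.184 c [-1313.  1028.] 139 cen [-1.321  1.044  0.133]
scene white/wood [367. 101.] 148 ztop 0.281 c [ 5. -2.] 68 cen [ 0.034 -0.     0.274]
scene white/wood [184. 187.] 1859 ztop 0.155 c [ 410. -540.] 73 cen [ 0.415 -0.531  0.095]
scene white/wood [316. 226.] 1266 ztop 0.203 c [531. -47.] 102 cen [ 0.511 -0.048  0.144]
scene white/wood [242. 222.] 342 ztop 0.09 c [ 475. -313.] 31 cen [ 0.484 -0.304  0.057]
scene white/wood [430. 240.] 397 ztop 0.054 c [390. 294.] 44 cen [0.38  0.294 0.033]
scene white/wood [314. 269.] 310 ztop 0.164 c 
[... 2188 characters left out ...]
hite/wood [584. 334.] 194 ztop 0.108 c [ 802. -601.] 43 cen [ 0.798 -0.602  0.1  ]
side white/wood [ 95. 357.] 468 ztop 0.13 c [ -4. -16.] 69 cen [-0.019 -0.057  0.121]
side white/wood [371. 355.] 572 ztop 0.079 c [ 466. -315.] 28 cen [ 0.454 -0.326  0.044]
side white/wood [439. 418.] 6922 ztop 0.153 c [ 399. -538.] 64 cen [ 0.394 -0.544  0.092]
side white/wood [113. 405.] 939 ztop 0.087 c [ -2. -85.] 11 cen [-0.015 -0.091  0.018]
side white/wood [339. 466.] 1828 ztop 0.152 c [ 149. -549.] 75 cen [ 0.165 -0.531  0.147]
side jar lid mean [ 0.45699272 -0.32450491  0.06933107] ((467.0003662109375, -316.4178771972656), 26.66781234741211) cyl [ 0.46981889 -0.31209525] 0.0011147221336316921 72 386
```

```bash
cat >> h.py <<'E'
from scipy.spatial.transform import Rotation as R
def plan(p1,yaw1,N,g,start=None):
    """straight-line rows from the present pose to p1, tool down at yaw1"""
    s=bot.state(); p=np.array(s['tool_pos']); r=R.from_euler('xyz',s['tcp_rot'],degrees=True)
    if start is not None: p,r=start
    r1=R.from_euler('xyz',[180,0,yaw1],degrees=True)
    tot=(r.inv()*r1).as_rotvec(); step=tot/N
    p1=np.array(p1); rows=[]
    for i in range(N):
        tgt=p+(p1-p)/(N-i)
        dl=np.round(r.inv().apply(tgt-p),4); st=np.round(step,3)
        rows.append([g,*dl.tolist(),*st.tolist()])
        p=p+r.apply(dl); r=r*R.from_rotvec(st)
    for k in range(0,N,8): print(str(rows[k:k+8]).replace(' ',''))
    print('end',p.round(4),r.as_euler('xyz',degrees=True).round(2)); return p,r
E
python3 -c "
from h import *
plan([.52,-.036,.27],-173,24,1)"
```

```text
[[1,0.0203,0.0204,-0.0009,0.0,-0.0,0.108],[1,0.0224,0.0181,-0.0009,0.0,-0.0,0.108],[1,0.0242,0.0156,-0.0009,0.0,-0.0,0.108],[1,0.0258,0.0129,-0.0009,0.0,-0.0,0.108],[1,0.027,0.01,-0.0009,0.0,-0.0,0.108],[1,0.0279,0.0071,-0.0009,0.0,-0.0,0.108],[1,0.0285,0.004,-0.0009,0.0,-0.0,0.108],[1,0.0288,0.0009,-0.0009,0.0,-0.0,0.108]]
[[1,0.0287,-0.0022,-0.0009,0.0,-0.0,0.108],[1,0.0283,-0.0053,-0.0009,0.0,-0.0,0.108],[1,0.0276,-0.0083,-0.0009,0.0,-0.0,0.108],[1,0.0265,-0.0112,-0.0009,0.0,-0.0,0.108],[1,0.0252,-0.014,-0.0009,0.0,-0.0,0.108],[1,0.0235,-0.0166,-0.0009,0.0,-0.0,0.108],[1,0.0216,-0.0191,-0.0009,0.0,-0.0,0.108],[1,0.0194,-0.0213,-0.0009,0.0,-0.0,0.108]]
[[1,0.017,-0.0233,-0.0009,0.0,-0.0,0.108],[1,0.0144,-0.025,-0.0009,0.0,-0.0,0.108],[1,0.0116,-0.0264,-0.0009,0.0,-0.0,0.108],[1,0.0087,-0.0274,-0.0009,0.0,-0.0,0.108],[1,0.0057,-0.0282,-0.0009,0.0,-0.0,0.108],[1,0.0027,-0.0287,-0.0009,0.0,-0.0,0.108],[1,-0.0005,-0.0288,-0.0008,0.0,-0.0,0.108],[1,-0.0036,-0.0286,-0.0009,0.0,-0.0,0.108]]
end [ 0.52   -0.0359  0.27  ] [-1.7993e+02 -3.0000e-02 -1.7320e+02]
```

```bash
python3 -c "
from h import *
plan([.66,-.031,.275],-173,24,1)"
```

```text
[[1,0.0255,0.0178,-0.0011,0.0,-0.0,0.108],[1,0.0273,0.0149,-0.0011,0.0,-0.0,0.108],[1,0.0287,0.0119,-0.0011,0.0,-0.0,0.108],[1,0.0299,0.0087,-0.0011,0.0,-0.0,0.108],[1,0.0306,0.0055,-0.0011,0.0,-0.0,0.108],[1,0.0311,0.0021,-0.0011,0.0,-0.0,0.108],[1,0.0311,-0.0012,-0.0011,0.0,-0.0,0.108],[1,0.0308,-0.0046,-0.0011,0.0,-0.0,0.108]]
[[1,0.0301,-0.0078,-0.0011,0.0,-0.0,0.108],[1,0.0291,-0.0111,-0.0011,0.0,-0.0,0.108],[1,0.0277,-0.0141,-0.0011,0.0,-0.0,0.108],[1,0.0261,-0.017,-0.0011,0.0,-0.0,0.108],[1,0.0241,-0.0197,-0.0011,0.0,-0.0,0.108],[1,0.0218,-0.0222,-0.0011,0.0,-0.0,0.108],[1,0.0193,-0.0244,-0.0011,0.0,-0.0,0.108],[1,0.0165,-0.0264,-0.0011,0.0,-0.0,0.108]]
[[1,0.0136,-0.028,-0.0011,0.0,-0.0,0.108],[1,0.0105,-0.0293,-0.0011,0.0,-0.0,0.108],[1,0.0073,-0.0303,-0.0011,0.0,-0.0,0.108],[1,0.0039,-0.0309,-0.0011,0.0,-0.0,0.108],[1,0.0006,-0.0311,-0.0011,0.0,-0.0,0.108],[1,-0.0028,-0.031,-0.0011,0.0,-0.0,0.108],[1,-0.0061,-0.0305,-0.0012,0.0,-0.0,0.108],[1,-0.0093,-0.0297,-0.0011,0.0,-0.0,0.108]]
end [ 0.66  -0.031  0.275] [-1.7993e+02 -3.0000e-02 -1.7320e+02]
```

Emit:
move_arm(commands=[[[1,0.0255,0.018,-0.001,0,0,0.108],[1,0.027,0.015,-0.001,0,0,0.108],[1,0.029,0.012,-0.001,0,0,0.108],[1,0.03,0.009,-0.001,0,0,0.108],[1,0.0305,0.0055,-0.001,0,0,0.108],[1,0.031,0.002,-0.001,0,0,0.108],[1,0.031,-0.001,-0.001,0,0,0.108],[1,0.031,-0.0045,-0.001,0,0,0.108]]])

```text
clock: 0.82
tool_pos: [0.4078, 0.3966, 0.2565]
tcp_rot: [180.0, -0.0, -74.5]
wrist_force: [0.7, 0.1, 0.3]
grip_width: 0.0876
```

Emit:
move_arm(commands=[[[1,0.03,-0.008,-0.001,0,0,0.108],[1,0.029,-0.011,-0.001,0,0,0.108],[1,0.0275,-0.014,-0.001,0,0,0.108],[1,0.026,-0.017,-0.001,0,0,0.108],[1,0.024,-0.0195,-0.001,0,0,0.108],[1,0.022,-0.022,-0.001,0,0,0.108],[1,0.0195,-0.0245,-0.001,0,0,0.108],[1,0.0165,-0.0265,-0.001,0,0,0.108]]])

```text
clock: 1.48
tool_pos: [0.5334, 0.182, 0.2646]
tcp_rot: [180.0, -0.0, -124.0]
wrist_force: [0.7, 0.7, 0.5]
grip_width: 0.0875
```

Emit:
move_arm(commands=[[[1,0.0135,-0.028,-0.001,0,0,0.108],[1,0.0105,-0.0295,-0.001,0,0,0.108],[1,0.0075,-0.0305,-0.001,0,0,0.108],[1,0.004,-0.031,-0.001,0,0,0.108],[1,0.0005,-0.031,-0.001,0,0,0.108],[1,-0.003,-0.031,-0.001,0,0,0.108],[1,-0.006,-0.0305,-0.001,0,0,0.108],[1,-0.0095,-0.0295,-0.001,0,0,0.108]]])

```text
clock: 2.15
tool_pos: [0.6601, -0.0326, 0.2723]
tcp_rot: [180.0, -0.0, -173.5]
wrist_force: [1.3, 1.0, 0.9]
grip_width: 0.0876
```

Emit:
move_arm(commands=[[[1,0,0,0,0,0,0],[1,0,0,0,0,0,0]]])

```text
clock: 2.32
tool_pos: [0.6599, -0.0328, 0.2715]
tcp_rot: [-180.0, -0.1, -173.3]
wrist_force: [0.2, 0.2, -0.2]
grip_width: 0.0873
```

Run:
```python
from h import *
s=bot.state(); print(s['q'],s['wrist_force'])
pic,d,K,T=grab('wrist','w1.png'); W=cloud(d,K,T); hsv=cv2.cvtColor(pic,cv2.COLOR_RGB2HSV)
for a,b in((.14,.15),(.198,.208)):
    m=(W[...,2]>a)&(W[...,2]<b)&(np.hypot(W[...,0]-.56,W[...,1]+.04)<.15)
    P=W[m]; print(len(P)); 
    if len(P)>10: print(cv2.minAreaRect((P[:,:2]*1000).astype(np.float32)),np.median(P,0),np.argwhere(m).mean(0))
```

```text
[ 1.40289938e+01  1.85467970e+01  7.64673960e-01 -8.88317546e-03
 -7.23053717e+01 -9.73640575e+01] [ 0.22068525  0.1939048  -0.22628623]
23721
((540.357421875, -46.12169647216797), (73.91951751708984, 130.5884552001953), 6.408915042877197) [ 0.53813329 -0.04640523  0.14571273] [ 59.52421905 321.43425657]
4204
((611.1700439453125, -37.57327651977539), (39.69526672363281, 34.05668640136719), 6.925936222076416) [ 0.61022399 -0.0376739   0.20273662] [179.71455756 322.39747859]
```

View pics/w1.png

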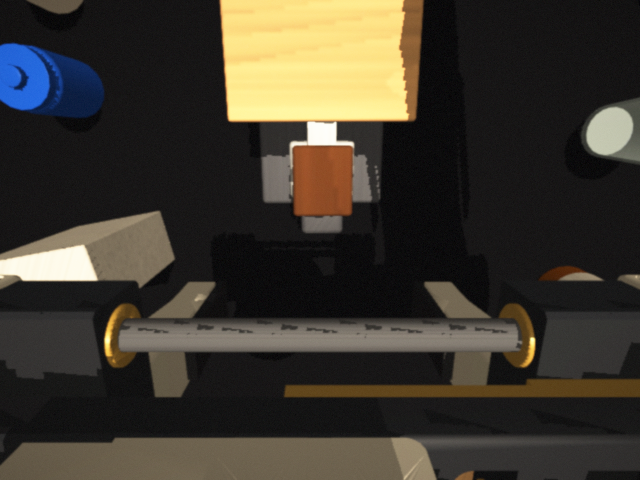

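Emit:
move_arm(commands=[[[1,0.017,0,0,0,0,0],[1,0.017,0.001,0,0,0,0],[1,0.0155,0,0,0,0,0],[1,0,0,0.02,0,0,0],[1,0,0,0.025,0,0,0],[1,0,0,0.02,0,0,0],[1,0,0,0.01,0,0,0],[1,0,0,0,0,0,0]]])

```text
clock: 3.03
tool_pos: [0.6088, -0.0353, 0.1954]
tcp_rot: [180.0, -0.2, -173.1]
wrist_force: [-0.6, 0.4, -0.3]
grip_width: 0.0876
```

Run:
```python
from h import *
s=bot.state(); print(s['tool_pos'],s['wrist_force'])
pic,d,K,T=grab('wrist','w2.png')
```

```text
[ 0.6087505  -0.03525383  0.19536268] [-0.56582728  0.42655768 -0.26756439]
```

View pics/w2.png

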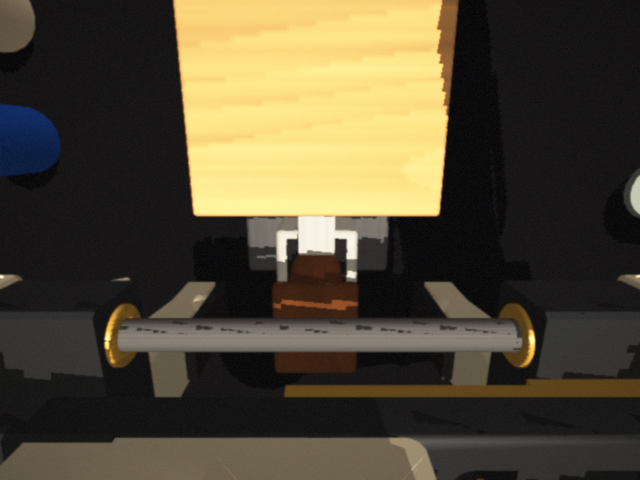

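The wrist view shows the lip (u 273–357) between the fingers (u about 182–456). It sits about 2 mm off centre, so I'll correct that, go down and close.

Emit:
move_arm(commands=[[[1,-0.0015,-0.002,0.008,0,0,0],[1,0,0,0.008,0,0,0],[1,0,0,0.006,0,0,0],[1,0,0,0,0,0,0],[1,0,0,0,0,0,0]]])

```text
clock: 3.5
tool_pos: [0.612, -0.038, 0.1752]
tcp_rot: [-180.0, -0.0, -173.2]
wrist_force: [-1.2, -0.5, -0.6]
grip_width: 0.0879
```

Emit:
move_arm(commands=[[[0.1,0,0,0,0,0,0],[0.1,0,0,0,0,0,0],[0.1,0,0,0,0,0,0],[0.1,0,0,0,0,0,0],[0.1,0,0,0,0,0,0],[0.1,0,0,0,0,0,0]]])

```text
clock: 4.0
tool_pos: [0.6122, -0.0378, 0.1757]
tcp_rot: [180.0, 0.0, -173.2]
wrist_force: [-0.3, -0.2, -1.4]
grip_width: 0.0531
```

Run:
```python
from h import *
s=bot.state(); print(s['clock'],s['tool_pos'],s['wrist_force'],s['moment'],s['grip_width'])
```

```text
4.0 [ 0.61215607 -0.03783641  0.17567706] [-0.29376038 -0.15731643 -1.38137706] [ 0.10600136 -0.1623632   0.07330328] 0.053109486885613656
```

Emit:
move_arm(commands=[[[0,0,0,0,0,0,0],[0,0,0,0,0,0,0],[0,0,0,0,0,0,0],[0,0,0,0,0,0,0],[0,0,0,0,0,0,0],[0,0,0,0,0,0,0],[0,0,0,0,0,0,0],[0,0,0,0,0,0,0]]])

```text
clock: 4.67
tool_pos: [0.612, -0.0368, 0.1755]
tcp_rot: [179.9, 0.0, -173.2]
wrist_force: [-1.5, 5.0, 2.1]
grip_width: 0.0332
```

Emit:
move_arm(commands=[[[0,0,0,-0.002,0,0,0],[0,0,0,0,0,0,0]]])

```text
clock: 4.83
tool_pos: [0.612, -0.0368, 0.1768]
tcp_rot: [179.9, -0.0, -173.2]
wrist_force: [1.9, 6.2, -5.4]
grip_width: 0.0329
```

Run:
```python
from h import *
print(bot.state()['grip_width'],bot.state()['wrist_force'])
pic,d,K,T=grab('side','s2.png')
a=cv2.resize(pic[150:300,240:440,::-1],None,fx=4,fy=4,interpolation=cv2.INTER_CUBIC); cv2.imwrite('pics/s2c.png',a)
pic,d,K,T=grab('wrist','w3.png')
```

```text
0.032944760972783725 [ 1.90436411  6.18219637 -5.41094025]
```

View pics/s2c.png

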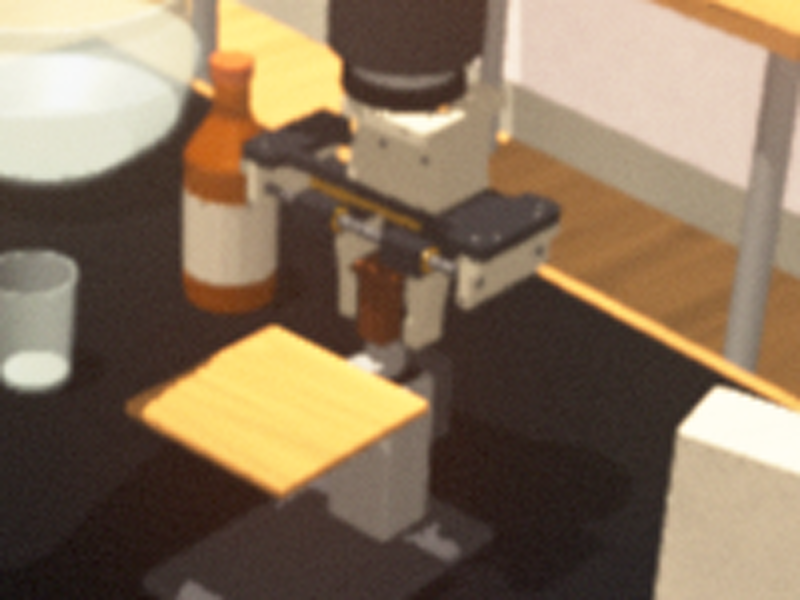

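View pics/w3.png

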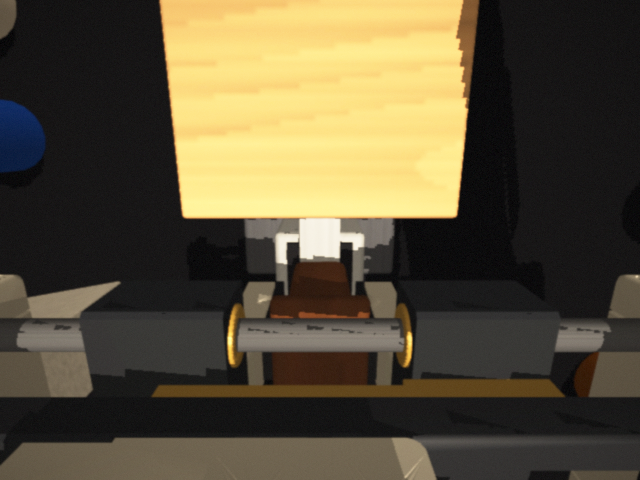

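The fingers stopped at 33 mm, so they're bearing on the 34 mm lip and not on the block. I'll open, go 10 mm lower and close again.

Emit:
move_arm(commands=[[[0.6,0,0,0,0,0,0],[0.6,0,0,0,0,0,0],[0.6,0,0,0,0,0,0],[0.6,0,0,0.003,0,0,0],[0.6,0,0,0.004,0,0,0],[0.6,0,0,0.004,0,0,0],[0.6,0,0,0,0,0,0]]])

```text
clock: 5.52
tool_pos: [0.6115, -0.038, 0.1654]
tcp_rot: [180.0, -0.1, -173.2]
wrist_force: [-0.2, -0.2, -0.3]
grip_width: 0.0525
```

Emit:
move_arm(commands=[[[0,0,0,0,0,0,0],[0,0,0,0,0,0,0],[0,0,0,0,0,0,0],[0,0,0,0,0,0,0],[0,0,0,0,0,0,0],[0,0,0,0,0,0,0],[0,0,0,0,0,0,0],[0,0,0,0,0,0,0]]])

```text
clock: 6.18
tool_pos: [0.6121, -0.0367, 0.1667]
tcp_rot: [179.9, 0.0, -173.2]
wrist_force: [-1.7, 5.7, 0.6]
grip_width: 0.0257
```

Emit:
move_arm(commands=[[[0,0,0.001,0,0,0,0],[0,0,0,0,0,0,0],[0,0,0,0,0,0,0]]])

```text
clock: 6.43
tool_pos: [0.6121, -0.0367, 0.1667]
tcp_rot: [180.0, 0.0, -173.2]
wrist_force: [0.1, 0.6, 0.1]
grip_width: 0.0259
```

Run:
```python
from h import *
print(bot.state()['tool_pos'],bot.state()['grip_width'],bot.state()['wrist_force'])
```

```text
[ 0.61212816 -0.03668986  0.16669235] 0.025938827030328265 [0.11203091 0.57327378 0.08075643]
```

Emit:
move_arm(commands=[[[0,0,0,-0.001,0,0,0],[0,0,0,-0.001,0,0,0]]])

```text
clock: 6.6
tool_pos: [0.612, -0.0367, 0.1677]
tcp_rot: [180.0, -0.0, -173.2]
wrist_force: [4.4, 1.9, -9.5]
grip_width: 0.0258
```

Emit:
move_arm(commands=[[[0,0,0,-0.001,0,0,0],[0,0,0,-0.001,0,0,0]]])

```text
clock: 6.77
tool_pos: [0.612, -0.0367, 0.17]
tcp_rot: [180.0, -0.0, -173.2]
wrist_force: [4.3, 0.4, -8.6]
grip_width: 0.026
```

Emit:
move_arm(commands=[[[0,0,0,-0.001,0,0,0],[0,0,0,-0.001,0,0,0]]])

```text
clock: 6.93
tool_pos: [0.612, -0.0367, 0.1724]
tcp_rot: [180.0, -0.0, -173.2]
wrist_force: [5.2, 2.4, -8.3]
grip_width: 0.0262
```

Emit:
move_arm(commands=[[[0,0,0,-0.001,0,0,0],[0,0,0,-0.001,0,0,0]]])

```text
clock: 7.1
tool_pos: [0.612, -0.0367, 0.1746]
tcp_rot: [180.0, 0.0, -173.2]
wrist_force: [4.0, 3.0, -8.3]
grip_width: 0.0259
```

Emit:
move_arm(commands=[[[0,0,0,-0.001,0,0,0],[0,0,0,-0.001,0,0,0]]])

```text
clock: 7.27
tool_pos: [0.6121, -0.0367, 0.1767]
tcp_rot: [180.0, 0.0, -173.2]
wrist_force: [3.6, 3.7, -8.5]
grip_width: 0.026
```

Emit:
move_arm(commands=[[[0,0,0,-0.001,0,0,0],[0,0,0,-0.001,0,0,0]]])

```text
clock: 7.43
tool_pos: [0.612, -0.0367, 0.1787]
tcp_rot: [180.0, 0.0, -173.2]
wrist_force: [4.1, 2.0, -7.7]
grip_width: 0.026
```

Emit:
move_arm(commands=[[[0,0,0,-0.001,0,0,0],[0,0,0,-0.001,0,0,0]]])

```text
clock: 7.6
tool_pos: [0.6121, -0.0367, 0.1807]
tcp_rot: [180.0, 0.0, -173.2]
wrist_force: [4.5, 2.1, -8.5]
grip_width: 0.0261
```

Emit:
move_arm(commands=[[[0,0,0,-0.001,0,0,0],[0,0,0,-0.001,0,0,0]]])

```text
clock: 7.77
tool_pos: [0.612, -0.0367, 0.1827]
tcp_rot: [180.0, 0.0, -173.2]
wrist_force: [4.3, 2.0, -8.6]
grip_width: 0.026
```

Emit:
move_arm(commands=[[[0,0,0,-0.001,0,0,0],[0,0,0,-0.001,0,0,0]]])

```text
clock: 7.93
tool_pos: [0.6121, -0.0367, 0.1847]
tcp_rot: [180.0, 0.0, -173.2]
wrist_force: [4.1, 2.5, -8.8]
grip_width: 0.0255
```

Emit:
move_arm(commands=[[[0,0,0,-0.001,0,0,0],[0,0,0,-0.001,0,0,0]]])

```text
clock: 8.1
tool_pos: [0.612, -0.0367, 0.1867]
tcp_rot: [180.0, 0.0, -173.2]
wrist_force: [4.2, 3.2, -8.3]
grip_width: 0.0261
```

Emit:
move_arm(commands=[[[0,0,0,-0.001,0,0,0],[0,0,0,-0.001,0,0,0]]])

```text
clock: 8.27
tool_pos: [0.6121, -0.0367, 0.1887]
tcp_rot: [180.0, 0.0, -173.2]
wrist_force: [4.2, 2.5, -8.3]
grip_width: 0.0258
```

Emit:
move_arm(commands=[[[0,0,0,-0.001,0,0,0],[0,0,0,-0.001,0,0,0]]])

```text
clock: 8.43
tool_pos: [0.6121, -0.0367, 0.1907]
tcp_rot: [180.0, 0.0, -173.2]
wrist_force: [4.3, 2.6, -8.1]
grip_width: 0.026
```

Emit:
move_arm(commands=[[[0,0,0,-0.001,0,0,0],[0,0,0,-0.001,0,0,0]]])

```text
clock: 8.6
tool_pos: [0.6121, -0.0367, 0.1927]
tcp_rot: [180.0, 0.0, -173.2]
wrist_force: [5.0, 2.0, -8.3]
grip_width: 0.026
```

Emit:
move_arm(commands=[[[0,0,0,-0.001,0,0,0],[0,0,0,-0.001,0,0,0]]])

```text
clock: 8.77
tool_pos: [0.612, -0.0367, 0.1941]
tcp_rot: [180.0, 0.0, -173.2]
wrist_force: [8.0, 0.2, -16.0]
grip_width: 0.0263
```

Emit:
move_arm(commands=[[[0,0,0,-0.001,0,0,0],[0,0,0,-0.001,0,0,0]]])

```text
clock: 8.93
tool_pos: [0.612, -0.0367, 0.1954]
tcp_rot: [180.0, -0.0, -173.2]
wrist_force: [9.1, 1.7, -19.0]
grip_width: 0.026
```

Emit:
move_arm(commands=[[[0,0,0,-0.001,0,0,0],[0,0,0,-0.001,0,0,0]]])

```text
clock: 9.1
tool_pos: [0.612, -0.0367, 0.197]
tcp_rot: [180.0, -0.1, -173.2]
wrist_force: [10.0, 1.5, -20.2]
grip_width: 0.0256
```

Emit:
move_arm(commands=[[[0,0,0,-0.001,0,0,0],[0,0,0,-0.001,0,0,0]]])

```text
clock: 9.27
tool_pos: [0.612, -0.0367, 0.1998]
tcp_rot: [180.0, -0.0, -173.2]
wrist_force: [5.7, 2.4, -10.1]
grip_width: 0.026
```

Emit:
move_arm(commands=[[[0,0,0,-0.001,0,0,0],[0,0,0,-0.001,0,0,0]]])

```text
clock: 9.43
tool_pos: [0.6121, -0.0367, 0.2023]
tcp_rot: [180.0, -0.0, -173.2]
wrist_force: [5.7, 2.5, -7.9]
grip_width: 0.026
```

Emit:
move_arm(commands=[[[0,0,0,-0.001,0,0,0],[0,0,0,-0.001,0,0,0]]])

```text
clock: 9.6
tool_pos: [0.612, -0.0367, 0.2046]
tcp_rot: [180.0, 0.0, -173.2]
wrist_force: [5.4, 3.1, -8.6]
grip_width: 0.0259
```

Emit:
move_arm(commands=[[[0,0,0,-0.001,0,0,0],[0,0,0,-0.001,0,0,0]]])

```text
clock: 9.77
tool_pos: [0.6121, -0.0367, 0.2066]
tcp_rot: [180.0, 0.0, -173.2]
wrist_force: [4.5, 2.2, -8.2]
grip_width: 0.0259
```

Emit:
move_arm(commands=[[[0,0,0,-0.001,0,0,0],[0,0,0,-0.001,0,0,0]]])

```text
clock: 9.93
tool_pos: [0.612, -0.0367, 0.2081]
tcp_rot: [180.0, -0.0, -173.2]
wrist_force: [7.5, 1.4, -16.0]
grip_width: 0.0262
```

Emit:
move_arm(commands=[[[0,0,0,-0.001,0,0,0],[0,0,0,-0.001,0,0,0]]])

```text
clock: 10.1
tool_pos: [0.612, -0.0367, 0.2094]
tcp_rot: [180.0, -0.0, -173.2]
wrist_force: [9.6, 0.8, -17.7]
grip_width: 0.0261
```

Emit:
move_arm(commands=[[[0,0,0,-0.001,0,0,0],[0,0,0,-0.001,0,0,0]]])

```text
clock: 10.27
tool_pos: [0.612, -0.0367, 0.2109]
tcp_rot: [180.0, -0.1, -173.2]
wrist_force: [9.9, 1.2, -20.2]
grip_width: 0.0257
```

Emit:
move_arm(commands=[[[0,0,0,-0.001,0,0,0],[0,0,0,-0.001,0,0,0]]])

```text
clock: 10.43
tool_pos: [0.612, -0.0367, 0.2137]
tcp_rot: [180.0, -0.0, -173.2]
wrist_force: [5.8, 1.6, -10.4]
grip_width: 0.0261
```

Emit:
move_arm(commands=[[[0,0,0,-0.001,0,0,0],[0,0,0,-0.001,0,0,0]]])

```text
clock: 10.6
tool_pos: [0.6121, -0.0367, 0.2163]
tcp_rot: [180.0, -0.0, -173.2]
wrist_force: [4.6, 2.1, -8.7]
grip_width: 0.0262
```

Emit:
move_arm(commands=[[[0,0,0,-0.001,0,0,0],[0,0,0,-0.001,0,0,0]]])

```text
clock: 10.77
tool_pos: [0.612, -0.0367, 0.2185]
tcp_rot: [180.0, 0.0, -173.2]
wrist_force: [4.9, 2.2, -10.0]
grip_width: 0.0262
```

Emit:
move_arm(commands=[[[0,0,0,-0.001,0,0,0],[0,0,0,-0.001,0,0,0]]])

```text
clock: 10.93
tool_pos: [0.612, -0.0367, 0.2206]
tcp_rot: [180.0, 0.0, -173.2]
wrist_force: [4.4, 2.0, -8.5]
grip_width: 0.0259
```

Emit:
move_arm(commands=[[[0,0,0,-0.001,0,0,0],[0,0,0,-0.001,0,0,0]]])

```text
clock: 11.1
tool_pos: [0.612, -0.0367, 0.2221]
tcp_rot: [180.0, -0.0, -173.2]
wrist_force: [8.1, 1.2, -15.8]
grip_width: 0.0263
```

Emit:
move_arm(commands=[[[0,0,0,-0.001,0,0,0],[0,0,0,-0.001,0,0,0]]])

```text
clock: 11.27
tool_pos: [0.612, -0.0367, 0.2233]
tcp_rot: [180.0, -0.0, -173.2]
wrist_force: [9.6, 1.1, -17.0]
grip_width: 0.0263
```

Emit:
move_arm(commands=[[[0,0,0,-0.001,0,0,0],[0,0,0,-0.001,0,0,0]]])

```text
clock: 11.43
tool_pos: [0.6119, -0.0367, 0.2249]
tcp_rot: [180.0, -0.1, -173.2]
wrist_force: [10.8, 0.6, -20.3]
grip_width: 0.0263
```

Emit:
move_arm(commands=[[[0,0,0,-0.001,0,0,0],[0,0,0,-0.001,0,0,0]]])

```text
clock: 11.6
tool_pos: [0.612, -0.0367, 0.2276]
tcp_rot: [180.0, -0.0, -173.2]
wrist_force: [5.6, 1.4, -10.7]
grip_width: 0.0263
```

The third tooth is over its peak. Its click is due at about z = 0.2307 and the next tooth starts to resist at about 0.235, so I'll stop near 0.233.

Emit:
move_arm(commands=[[[0,0,0,-0.001,0,0,0],[0,0,0,-0.001,0,0,0],[0,0,0,-0.001,0,0,0],[0,0,0,-0.001,0,0,0],[0,0,0,0,0,0,0],[0,0,0,0,0,0,0]]])

```text
clock: 12.1
tool_pos: [0.6121, -0.0367, 0.2328]
tcp_rot: [180.0, 0.0, -173.2]
wrist_force: [5.2, 2.7, -8.0]
grip_width: 0.0261
```

Emit:
move_arm(commands=[[[0,0,0,-0.001,0,0,0],[0,0,0,0,0,0,0],[0,0,0,0,0,0,0]]])

```text
clock: 12.35
tool_pos: [0.612, -0.0367, 0.2337]
tcp_rot: [180.0, 0.0, -173.2]
wrist_force: [4.3, 2.0, -6.8]
grip_width: 0.026
```

Emit:
move_arm(commands=[[[0,0,0,0.001,0,0,0],[0,0,0,0.0005,0,0,0],[0,0,0,0,0,0,0]]])

```text
clock: 12.6
tool_pos: [0.6121, -0.0367, 0.2322]
tcp_rot: [180.0, 0.0, -173.2]
wrist_force: [3.5, 3.1, -6.0]
grip_width: 0.0262
```

Emit:
move_arm(commands=[[[0,0,0,0.0005,0,0,0],[0,0,0,0.0005,0,0,0],[0,0,0,0,0,0,0]]])

```text
clock: 12.85
tool_pos: [0.6121, -0.0367, 0.231]
tcp_rot: [180.0, 0.0, -173.2]
wrist_force: [3.2, 4.1, -5.6]
grip_width: 0.0258
```

Emit:
move_arm(commands=[[[0,0,0,0.0005,0,0,0],[0,0,0,0.0005,0,0,0],[0,0,0,0,0,0,0]]])

```text
clock: 13.1
tool_pos: [0.6121, -0.0367, 0.23]
tcp_rot: [180.0, 0.0, -173.2]
wrist_force: [4.1, 3.3, -6.3]
grip_width: 0.0258
```

Emit:
move_arm(commands=[[[0,0,0,0.0005,0,0,0],[0,0,0,0,0,0,0],[0,0,0,0,0,0,0]]])

```text
clock: 13.35
tool_pos: [0.6121, -0.0368, 0.2299]
tcp_rot: [180.0, 0.0, -173.2]
wrist_force: [2.9, 4.0, -1.7]
grip_width: 0.0256
```

Emit:
move_arm(commands=[[[0,0,0,0.0005,0,0,0],[0,0,0,0,0,0,0],[0,0,0,0,0,0,0]]])

```text
clock: 13.6
tool_pos: [0.6121, -0.0367, 0.2298]
tcp_rot: [180.0, 0.0, -173.2]
wrist_force: [1.9, 4.3, -0.7]
grip_width: 0.0263
```

The shelf is seated at z = 0.2299, a lift of 63 mm, and the load has gone off the wrist. I'll release now.

Emit:
move_arm(commands=[[[0,-0.0005,0.0007,0.0003,0,0,0],[0,0,0,0,0,0,0],[0.25,0,0,0,0,0,0],[0.4,0,0,0,0,0,0],[0.8,0,0,0,0,0,0],[0.8,0,0,0,0,0,0],[0.8,0,0,0,0,0,0],[0.8,0,0,0,0,0,0]]])

```text
clock: 14.27
tool_pos: [0.6124, -0.0362, 0.2285]
tcp_rot: [-180.0, -0.0, -173.2]
wrist_force: [0.1, -1.5, -0.3]
grip_width: 0.0536
```

Emit:
move_arm(commands=[[[0.9,0,0,0,0,0,0],[0.9,0,0,0,0,0,0],[0.9,0,0,-0.01,0,0,0],[0.9,0,0,-0.02,0,0,0],[0.9,0,0,-0.025,0,0,0],[0.9,0,0,-0.02,0,0,0],[0.9,0,0,-0.01,0,0,0],[1,0,0,0,0,0,0]]])

```text
clock: 14.93
tool_pos: [0.6135, -0.0361, 0.3171]
tcp_rot: [-180.0, 0.3, -173.2]
wrist_force: [0.5, -0.5, 0.5]
grip_width: 0.082
```

Run:
```python
from h import *
print(bot.state()['q'],bot.state()['tool_pos'])
for n in('scene','side'):
    pic,d,K,T=grab(n,n+'3.png'); W=cloud(d,K,T); hsv=cv2.cvtColor(pic,cv2.COLOR_RGB2HSV)
    m=(np.hypot(W[...,0]-.511,W[...,1]+.049)<.06)&(W[...,2]>.18)&(W[...,2]<.24)&(hsv[...,1]>50)&(hsv[...,2]>130)
    print(n,m.sum(),np.median(W[m],0))
    m2=(np.hypot(W[...,0]-.511,W[...,1]+.049)<.1)&(abs(W[...,2]-np.median(W[m][:,2]))<.006)&(hsv[...,1]>50)&(hsv[...,2]>130)
    print(cv2.minAreaRect((W[m2][:,:2]*1000).astype(np.float32)))
from h import *
```

```text
[ 1.48453896e+01  1.27023456e+01 -1.35962525e+00  4.57316693e-02
 -7.56542774e+01 -9.80383841e+01] [ 0.61351687 -0.03608977  0.31714668]
scene 627 [ 0.51639101 -0.05792596  0.20717037]
((514.6500854492188, -48.6671142578125), (127.74877166748047, 129.65216064453125), 7.064991474151611)
side 1030 [ 0.50941699 -0.05106183  0.20715265]
((524.16064453125, -49.19410705566406), (167.30465698242188, 133.99160766601562), 6.9411163330078125)
```

```bash
python3 -c "
from h import *
a=plan([.508,-.280,.317],-140,10,1)
plan([.508,-.280,.19],-140,5,1,start=a)"
```

```text
[[1,0.0132,-0.023,-0.0004,0.0,0.0,-0.058],[1,0.0146,-0.0222,-0.0003,0.0,0.0,-0.058],[1,0.0158,-0.0213,-0.0004,0.0,0.0,-0.058],[1,0.017,-0.0204,-0.0003,0.0,0.0,-0.058],[1,0.0182,-0.0193,-0.0004,0.0,0.0,-0.058],[1,0.0193,-0.0183,-0.0003,0.0,0.0,-0.058],[1,0.0203,-0.0171,-0.0004,0.0,0.0,-0.058],[1,0.0212,-0.0159,-0.0003,0.0,0.0,-0.058]]
[[1,0.0221,-0.0146,-0.0004,0.0,0.0,-0.058],[1,0.023,-0.0133,-0.0003,0.0,0.0,-0.058]]
end [ 0.5079 -0.28    0.317 ] [ 1.7998e+02  3.0000e-02 -1.3997e+02]
[[1,0.0,-0.0,0.0254,0.0,0.0,0.0],[1,0.0,-0.0,0.0254,0.0,0.0,0.0],[1,0.0,-0.0,0.0254,0.0,0.0,0.0],[1,0.0,-0.0,0.0254,0.0,0.0,0.0],[1,0.0,-0.0001,0.0254,0.0,0.0,0.0]]
end [ 0.508 -0.28   0.19 ] [ 1.7998e+02  3.0000e-02 -1.3997e+02]
```

Emit:
move_arm(commands=[[[1,0.013,-0.023,0,0,0,-0.058],[1,0.0145,-0.022,0,0,0,-0.058],[1,0.016,-0.0215,0,0,0,-0.058],[1,0.017,-0.0205,0,0,0,-0.058],[1,0.018,-0.0195,0,0,0,-0.058],[1,0.0195,-0.018,0,0,0,-0.058],[1,0.02,-0.017,0,0,0,-0.058],[1,0.021,-0.016,0,0,0,-0.058]]])

```text
clock: 15.7
tool_pos: [0.5283, -0.232, 0.3122]
tcp_rot: [179.9, -0.1, -146.4]
wrist_force: [0.9, -0.8, 0.1]
grip_width: 0.088
```

Emit:
move_arm(commands=[[[1,0.022,-0.0145,0,0,0,-0.058],[1,0.023,-0.0135,0,0,0,-0.058],[1,0,0,0.02,0,0,0],[1,0,0,0.03,0,0,0],[1,0,0,0.03,0,0,0],[1,0,0,0.03,0,0,0],[1,0,0,0.015,0,0,0],[1,0,0,0,0,0,0]]])

```text
clock: 16.37
tool_pos: [0.5057, -0.279, 0.1833]
tcp_rot: [179.5, -0.3, -140.0]
wrist_force: [0.6, -0.2, 0.7]
grip_width: 0.0877
```

Emit:
move_arm(commands=[[[1,0,0,0,0,0,0],[1,0,0,0,0,0,0]]])

```text
clock: 16.53
tool_pos: [0.5093, -0.2802, 0.1895]
tcp_rot: [-180.0, -0.0, -139.9]
wrist_force: [0.2, 0.7, 0.6]
grip_width: 0.0878
```

Run:
```python
from h import *
s=bot.state(); print(s['tool_pos'],s['tcp_rot'],s['q'])
pic,d,K,T=grab('wrist','w5.png'); W=cloud(d,K,T); hsv=cv2.cvtColor(pic,cv2.COLOR_RGB2HSV)
m=(np.hypot(W[...,0]-.470,W[...,1]+.312)<.04)&(W[...,2]>.064)&(W[...,2]<.082)
P=W[m]; print(len(P),cv2.minEnclosingCircle((P[:,:2]*1000).astype(np.float32)),np.median(P,0))
k=W[(np.hypot(W[...,0]-.470,W[...,1]+.312)<.04)&(W[...,2]>.083)]; print('knob',len(k),np.median(k,0) if len(k) else '', k.max(0) if len(k) else '')
```

```text
[ 0.5093185  -0.28017733  0.18947749] [-1.79958822e+02 -1.13381304e-04 -1.39942519e+02] [-9.53202779e+00  1.43855838e+01 -1.62312078e+01  3.11286682e-02
 -5.93519317e+01 -4.04263525e+01]
4291 ((471.8740234375, -311.9979553222656), 27.7025146484375) [ 0.46995048 -0.31373846  0.07971023]
knob 40123 [ 0.4892221  -0.29633662  0.27303113] [ 0.50973988 -0.2720029   0.28627231]
```

View pics/w5.png

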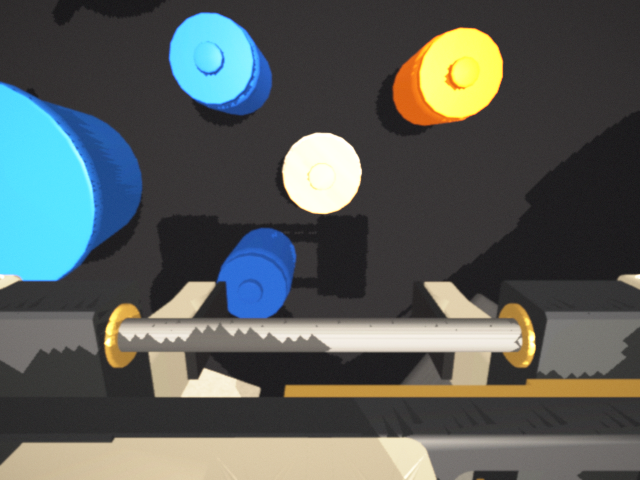

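Emit:
move_arm(commands=[[[1,0.016,0,0,0,0,0],[1,0.018,0,0,0,0,0],[1,0.0155,0,0,0,0,0],[1,0,0,0.02,0,0,0],[1,0,0,0.03,0,0,0],[1,0,0,0.02,0,0,0],[1,0,0,0.005,0,0,0],[1,0,0,0,0,0,0]]])

```text
clock: 17.25
tool_pos: [0.4699, -0.3121, 0.1132]
tcp_rot: [179.9, -0.1, -140.0]
wrist_force: [-0.1, 0.6, 0.1]
grip_width: 0.0878
```

Emit:
move_arm(commands=[[[1,0,0,0,0,0,0],[1,0,0,0,0,0,0]]])

```text
clock: 17.42
tool_pos: [0.4719, -0.3123, 0.1155]
tcp_rot: [-179.9, 0.1, -139.9]
wrist_force: [-0.4, 0.5, 0.4]
grip_width: 0.0875
```

Emit:
move_arm(commands=[[[1,0,0,0.015,0,0,0],[1,0,0,0.02,0,0,0],[1,0,0,0.015,0,0,0],[1,0,0,0.008,0,0,0],[1,0,0,0,0,0,0],[1,0,0,0,0,0,0]]])

```text
clock: 17.92
tool_pos: [0.4715, -0.312, 0.0566]
tcp_rot: [-180.0, 0.0, -139.9]
wrist_force: [-0.0, 0.4, 0.1]
grip_width: 0.0877
```

Run:
```python
from h import *
print(bot.state()['tool_pos'],bot.state()['wrist_force'])
pic,d,K,T=grab('wrist','w6.png')
```

```text
[ 0.47153375 -0.31202063  0.05658775] [-0.01691999  0.41698776  0.12348488]
```

View pics/w6.png

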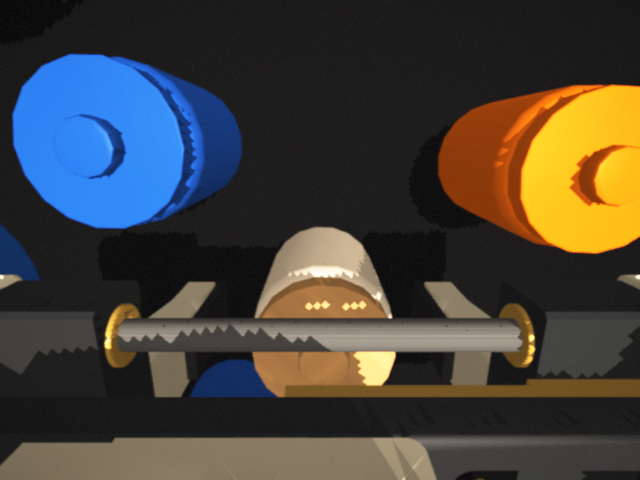

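The jar stands centred between the fingers (u 253–395) and the neighbours are clear, so I'll close.

Emit:
move_arm(commands=[[[0.4,0,0,0,0,0,0],[0.4,0,0,0,0,0,0],[0.4,0,0,0,0,0,0],[0.4,0,0,0,0,0,0],[0.4,0,0,0,0,0,0],[0.4,0,0,0,0,0,0],[0.4,0,0,0,0,0,0],[0.4,0,0,0,0,0,0]]])

```text
clock: 18.63
tool_pos: [0.4709, -0.3117, 0.0559]
tcp_rot: [180.0, -0.0, -140.0]
wrist_force: [-0.7, 2.0, 3.3]
grip_width: 0.0556
```

Emit:
move_arm(commands=[[[0.4,0,0,-0.003,0,0,0],[0.4,0,0,-0.006,0,0,0],[0.4,0,0,-0.008,0,0,0],[0.4,0,0,-0.003,0,0,0],[0.4,0,0,0,0,0,0]]])

```text
clock: 19.05
tool_pos: [0.4717, -0.3121, 0.0769]
tcp_rot: [-179.9, 0.1, -140.0]
wrist_force: [0.3, 0.1, -2.6]
grip_width: 0.0555
```

Run:
```python
from h import *
print(bot.state()['tool_pos'],bot.state()['wrist_force'],bot.state()['grip_width'])
```

```text
[ 0.47165743 -0.31205009  0.07693801] [ 0.28284569  0.1077366  -2.59725825] 0.055528374867237495
```

```bash
python3 -c "
from h import *
s=bot.state()
st=(np.array([s['tool_pos'][0],s['tool_pos'][1],.34]),R.from_euler('xyz',[180,0,s['tcp_rot'][2]],degrees=True))
a=plan([.512,-.0485,.34],-173.2,12,.4,start=st)"
```

```text
[[0.4,-0.0167,0.0147,0.0,-0.0,-0.0,0.048],[0.4,-0.016,0.0154,0.0,-0.0,-0.0,0.048],[0.4,-0.0152,0.0162,0.0,-0.0,-0.0,0.048],[0.4,-0.0144,0.0169,0.0,-0.0,-0.0,0.048],[0.4,-0.0136,0.0176,0.0,-0.0,-0.0,0.048],[0.4,-0.0127,0.0182,0.0,-0.0,-0.0,0.048],[0.4,-0.0119,0.0188,0.0,-0.0,-0.0,0.048],[0.4,-0.0109,0.0193,0.0,-0.0,-0.0,0.048]]
[[0.4,-0.01,0.0198,0.0,-0.0,-0.0,0.048],[0.4,-0.0091,0.0203,0.0,-0.0,-0.0,0.048],[0.4,-0.0081,0.0207,0.0,-0.0,-0.0,0.048],[0.4,-0.007,0.0211,0.0,-0.0,-0.0,0.048]]
end [ 0.512  -0.0485  0.34  ] [ 180.      0.   -172.96]
```

Emit:
move_arm(commands=[[[0.4,0,0,-0.015,0,0,0],[0.4,0,0,-0.03,0,0,0],[0.4,0,0,-0.04,0,0,0],[0.4,0,0,-0.04,0,0,0],[0.4,0,0,-0.04,0,0,0],[0.4,0,0,-0.04,0,0,0],[0.4,0,0,-0.035,0,0,0],[0.4,0,0,-0.023,0,0,0]]])

```text
clock: 19.72
tool_pos: [0.4713, -0.3122, 0.3432]
tcp_rot: [-179.8, 0.1, -140.0]
wrist_force: [0.4, -0.9, -2.4]
grip_width: 0.0552
```

Emit:
move_arm(commands=[[[0.4,-0.0165,0.0145,0,0,0,0.048],[0.4,-0.016,0.0155,0,0,0,0.048],[0.4,-0.015,0.016,0,0,0,0.048],[0.4,-0.0145,0.017,0,0,0,0.048],[0.4,-0.0135,0.0175,0,0,0,0.048],[0.4,-0.0125,0.018,0,0,0,0.048],[0.4,-0.012,0.019,0,0,0,0.048],[0.4,-0.011,0.0195,0,0,0,0.048]]])

```text
clock: 20.38
tool_pos: [0.4972, -0.1352, 0.3385]
tcp_rot: [180.0, -0.0, -162.1]
wrist_force: [0.5, 0.4, -3.5]
grip_width: 0.0556
```

Emit:
move_arm(commands=[[[0.4,-0.01,0.02,0,0,0,0.048],[0.4,-0.009,0.02,0,0,0,0.048],[0.4,-0.008,0.0205,0,0,0,0.048],[0.4,-0.007,0.021,0,0,0,0.048],[0.4,0,0,0,0,0,0],[0.4,0,0,0,0,0,0],[0.4,0,0,0,0,0,0]]])

```text
clock: 20.97
tool_pos: [0.5107, -0.049, 0.3386]
tcp_rot: [180.0, -0.0, -172.9]
wrist_force: [-0.6, -0.3, -4.4]
grip_width: 0.0554
```

Run:
```python
from h import *
s=bot.state();print(s['tool_pos'],s['wrist_force'],s['grip_width'])
pic,d,K,T=grab('side','s7.png'); cv2.imwrite('pics/s7c.png',cv2.resize(pic[130:330,200:440,::-1],None,fx=3,fy=3,interpolation=cv2.INTER_CUBIC))
```

```text
[ 0.51071474 -0.04904158  0.3385766 ] [-0.59328783 -0.34539697 -4.44935873] 0.05543008351425774
```

View pics/s7c.png

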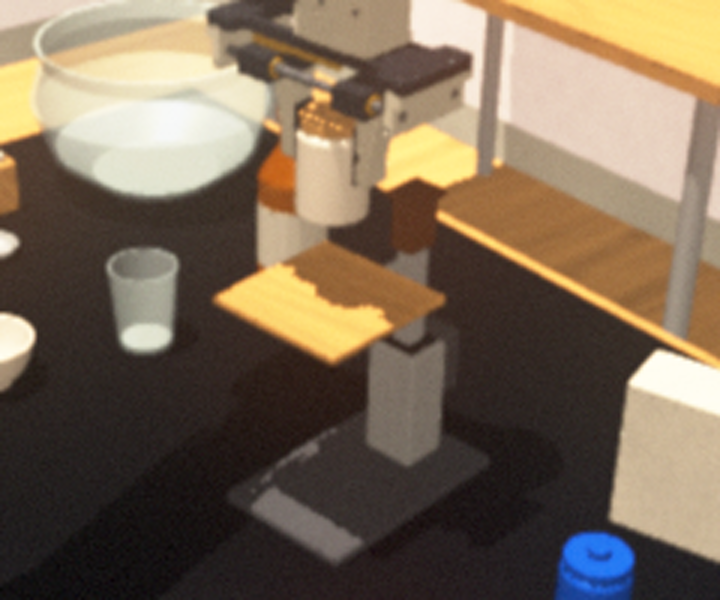

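The jar hangs upright over the board, at about (330,170) in the crop, and clear of the grip. I'll lower it.

Emit:
move_arm(commands=[[[0.4,0,0,0.01,0,0,0],[0.4,0,0,0.016,0,0,0],[0.4,0,0,0.018,0,0,0],[0.4,0,0,0.013,0,0,0],[0.4,0,0,0.007,0,0,0],[0.4,0,0,0.003,0,0,0],[0.4,0,0,0,0,0,0],[0.4,0,0,0,0,0,0]]])

```text
clock: 21.68
tool_pos: [0.5113, -0.0493, 0.2723]
tcp_rot: [-180.0, 0.0, -173.0]
wrist_force: [0.7, -0.3, -3.3]
grip_width: 0.0553
```

Emit:
move_arm(commands=[[[0.4,0,0,0.001,0,0,0],[0.4,0,0,0.001,0,0,0],[0.4,0,0,0.001,0,0,0],[0.4,0,0,0,0,0,0]]])

```text
clock: 22.02
tool_pos: [0.511, -0.049, 0.2688]
tcp_rot: [180.0, 0.0, -173.0]
wrist_force: [1.0, 0.7, -3.5]
grip_width: 0.0558
```

Emit:
move_arm(commands=[[[0.4,0,0,0.001,0,0,0],[0.4,0,0,0.001,0,0,0],[0.4,0,0,0,0,0,0]]])

```text
clock: 22.27
tool_pos: [0.5109, -0.049, 0.2665]
tcp_rot: [180.0, -0.0, -173.0]
wrist_force: [-0.2, 0.9, -3.0]
grip_width: 0.0553
```

Emit:
move_arm(commands=[[[0.4,0,0,0.0008,0,0,0],[0.4,0,0,0,0,0,0],[0.4,0,0,0,0,0,0]]])

```text
clock: 22.52
tool_pos: [0.511, -0.049, 0.2659]
tcp_rot: [-180.0, -0.0, -173.0]
wrist_force: [-0.2, 0.5, -3.3]
grip_width: 0.0558
```

Emit:
move_arm(commands=[[[0.4,0,0,0.0008,0,0,0],[0.4,0,0,0,0,0,0],[0.4,0,0,0,0,0,0]]])

```text
clock: 22.77
tool_pos: [0.511, -0.049, 0.2651]
tcp_rot: [-180.0, -0.0, -173.0]
wrist_force: [-0.1, -0.4, -3.5]
grip_width: 0.0555
```

Emit:
move_arm(commands=[[[0.4,0,0,0.0008,0,0,0],[0.4,0,0,0,0,0,0],[0.4,0,0,0,0,0,0]]])

```text
clock: 23.02
tool_pos: [0.511, -0.049, 0.2643]
tcp_rot: [-180.0, -0.0, -173.0]
wrist_force: [-0.6, 0.0, -3.4]
grip_width: 0.0557
```

Emit:
move_arm(commands=[[[0.4,0,0,0.0006,0,0,0],[0.4,0,0,0,0,0,0],[0.4,0,0,0,0,0,0]]])

```text
clock: 23.27
tool_pos: [0.5111, -0.049, 0.264]
tcp_rot: [-180.0, 0.0, -173.0]
wrist_force: [-1.4, -0.5, -2.1]
grip_width: 0.0557
```

Emit:
move_arm(commands=[[[0.4,0,0,0.0006,0,0,0],[0.4,0,0,0,0,0,0],[0.4,0,0,0,0,0,0]]])

```text
clock: 23.52
tool_pos: [0.5111, -0.049, 0.2638]
tcp_rot: [-180.0, 0.0, -173.0]
wrist_force: [-4.0, 1.4, 5.9]
grip_width: 0.0555
```

Emit:
move_arm(commands=[[[0.4,0,0,-0.0004,0,0,0],[0.4,0,0,0,0,0,0],[0.66,0,0,0,0,0,0],[0.7,0,0,0,0,0,0],[0.8,0,0,0,0,0,0],[1,0,0,0,0,0,0],[1,0,0,0,0,0,0],[1,0,0,0,0,0,0]]])

```text
clock: 24.18
tool_pos: [0.511, -0.049, 0.2634]
tcp_rot: [-180.0, -0.0, -173.0]
wrist_force: [-0.3, -0.2, 0.0]
grip_width: 0.0821
```

Emit:
move_arm(commands=[[[1,0,0,0,0,0,0],[1,0,0,0,0,0,0],[1,0,0,-0.005,0,0,0],[1,0,0,-0.015,0,0,0],[1,0,0,-0.025,0,0,0],[1,0,0,-0.03,0,0,0],[1,0,0,-0.03,0,0,0],[1,0,0,-0.02,0,0,0]]])

```text
clock: 24.85
tool_pos: [0.5114, -0.0492, 0.3921]
tcp_rot: [-180.0, 0.2, -173.0]
wrist_force: [1.1, -0.6, 0.5]
grip_width: 0.0875
```

Emit:
move_arm(commands=[[[1,-0.01,0,0,0,0,0],[1,0,0,0,0,0,0],[1,0,0,0,0,0,0],[1,0,0,0,0,0,0]]])

```text
clock: 25.18
tool_pos: [0.5203, -0.0478, 0.3873]
tcp_rot: [180.0, -0.1, -173.0]
wrist_force: [0.3, 0.5, 1.2]
grip_width: 0.0874
```

Run:
```python
from h import *
s=bot.state();print(s['clock'],s['tool_pos'],s['wrist_force'])
for n in('scene','side'):
    pic,d,K,T=grab(n,n+'9.png'); W=cloud(d,K,T); hsv=cv2.cvtColor(pic,cv2.COLOR_RGB2HSV)
    r=np.hypot(W[...,0]-.511,W[...,1]+.049)
    m=(r<.06)&(W[...,2]>.2)&(W[...,2]<.214); print(n,'shelf z',m.sum(),np.median(W[m],0))
    m=(r<.045)&(W[...,2]>.274)&(W[...,2]<.2905); P=W[m]; print('lid',cv2.minEnclosingCircle((P[:,:2]*1000).astype(np.float32)),P[:,2].max(), len(P))
a=cv2.imread('pics/side9.png')[130:330,200:440]; b=cv2.imread('pics/scene9.png')[130:330,200:440]
cv2.imwrite('pics/f.png',np.hstack([cv2.resize(x,(400,333)) for x in(a,b)]))
```

```text
25.1833 [ 0.52032919 -0.04782149  0.3873487 ] [0.27738102 0.50614579 1.24082161]
scene shelf z 530 [ 0.52139246 -0.02749823  0.20711876]
lid ((512.3948364257812, -49.19810485839844), 30.676753997802734) 0.2904873295758713 226
side shelf z 690 [ 0.49478924 -0.06711177  0.20718825]
lid ((508.6637268066406, -51.84577560424805), 29.016422271728516) 0.29015731762596086 273
```

View pics/f.png

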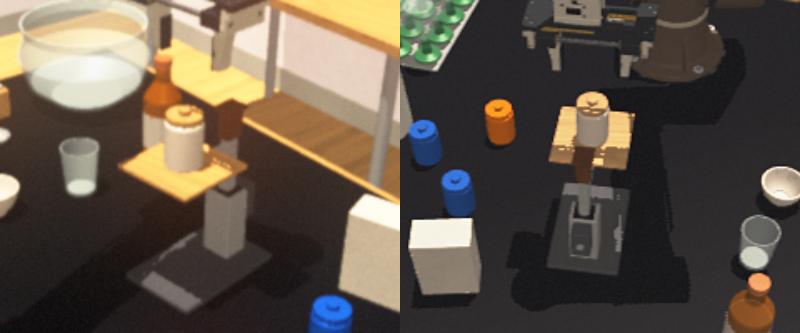

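View pics/side9.png

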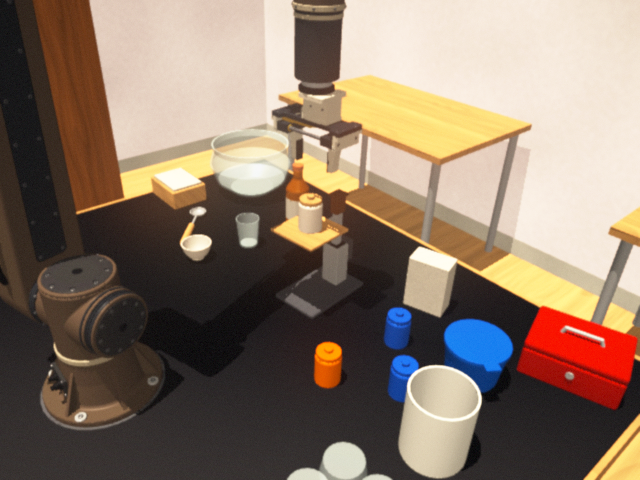

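The jar stands upright at the board's centre, at about (310,215) in the side view. The shelf height hasn't changed (0.207 m), the bystanders are where they were, and the arm is clear. I'm handing in the job.

```bash
python3 -c "
from rig import bot
print(bot.close_job())"
```

```text
the job is handed in; nothing more can be done
None
```

The riser's shelf is carried in its third notch and the sugar jar stands upright at the centre of the board. I handed the job in at about 25 s of the 67 s allowed; no verdict was reported.

- **Lift:** the force trace showed exactly three tooth peaks of about 20 N, at tool heights near 0.1975, 0.2115 and 0.2255 m. I stopped before the fourth tooth resisted and let the shelf down. The pawl took the load at 63 mm of lift, and the wrist load fell to about 1 N.
- **First grasp:** the fingers first closed on the grip's lip (33 mm opening). I opened, went 10 mm lower and pinched the block properly (26 mm) before lifting.
- **Jar:** I took it from among the blue and orange look-alikes without touching them and set it down with a contact force of about 6 N.
- **Last checks:** the cameras put the jar within about 4 mm of the board's centre. They read the board at 0.207 m both before and after loading. My figure from the lift was 0.208 m, and the cameras had read about 1 mm low at the start too. The other things look unmoved in the pictures, and the arm was about 10 cm above the jar and touching nothing.

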